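# Match the set-up blocks and clamp the tube level

### The arm

A 7-joint arm with a two-finger parallel gripper is mounted at the origin on the work surface. World frame = base frame: x ahead of the robot, y to its left, z up, the work surface at z = 0. Lengths are in m, angles in rad, forces in N, time in s.
With the tool pointing down it reaches from about 0.4 to 0.85 m from the base axis. Payload 4.5 kg.
Tool frame: the origin (TCP) lies at the very end of the fingers, on their centre line; the grasp point (between the pads) lies 19 mm behind it; z points along the fingers, y is the line along which they close (so a half turn about z gives the same grasp; the last joint's range is limited). The gripper opens to 85 mm and grips with 20 to 120 N. Pads are 22 mm wide; open, the fingers measure 114 mm over their backs; the gripper's body (76 mm by 85 mm) begins 54 mm behind the grasp point. The pads swing forward as they close: fully open they stand 13 mm farther back than shut.
Start: joints at [1.186, 0.689, -0.195, 1.565, 0.157, 0.902, -0.215], TCP at [0.254, -0.571, 0.231] pointing down, gripper open.
Joint ranges: [-3.01, 3.01], [-0.46, 2.08], [-1.47, 1.51], [0.13, 2.56], [-1, 4.14], [0.04, 2.09], [-2.66, 2.66]. Speed limits (rad/s): [2.57, 2.57, 3.14, 3.14, 3.14, 3.14, 3.14].

### API

Orientations are given as a unit quaternion [x, y, z, w].
In Python, from cell import r, camera, hand_in gives the robot as it stands. The module is installed in compiled form; this text tells all that it offers.
- The arm moves only by the tool servo_tool, never from a script. Its arguments are lists of equal length, an entry for each row: "travel": the shift along the tool's x, y, z each as a share of 0.5 m, from -1 to 1, a list of three; "twist": the turn, a rotation vector about the tool's x, y, z each as a share of 60 degrees, from -1 to 1, a list of three; "jaw": the closure, from 0 (fully open) to 1 (shut). A call has exactly 10 rows; each row is the pose to reach, as a shift and turn from the pose commanded when the call began, along the tool's axes at that moment; what a row does not reach only later rows make up. A row lasts 1/8 s, in which the tool goes at most 62.5 mm and 10.7 degrees, less where a joint would pass 70% of its speed; a pose out of reach is approached as far as the arm can. A call with a number of a shift or a turn outside -1 to 1 is refused whole. A call with a gripper value outside its range is refused whole. The fingers move at their own pace and stop on an object; "grip_force" is the grip in N (left out, the last holds). Time passes only in rows, so rows that repeat a pose let the fingers close, or fill a call up. It gives the time, the measured TCP pose, the force, the opening and the grip force at its end, in the units of the state.
- r.get_state(): the state, without advancing time (a new reading comes with each control period).
- camera(name): name is "scene" or "top" or "wrist"; returns a dict with "img" (384x512x3 uint8, red, green, blue), "fovy" (degrees; the focal length in pixels is half the picture's height over the tangent of half this angle, whatever the lens; pixels are square), "cx", "cy" (the principal point, pixels), "k1" (the pictures are not rectified: a ray, as slopes to the right and down, at radius r is drawn at 1 + k1 r^2 times it, then the intrinsics apply), "position" and "attitude" of the camera in the world; the wrist camera has in their place "mount" (4x4, takes a point from camera to tool coordinates, whose origin is the TCP and whose axes are the flange's). Camera axes: x right, y up, looking along -z (the intrinsics and any distortion apply to the point x, -y, -z); pixel columns grow to the right and rows downward; lengths in m; the calibration is good to about 2 mm. A picture is of the moment at which its call begins: read the wrist's pose just before it. There is no depth.
- hand_in(): hands the job in; it is judged then, once.
The state is a dict: "time": time; "joints": joint angles; "qvel": joint speeds; "tau": joint torques, N m; "tcp_pos": TCP position; "ee_rot": TCP orientation; "ft_force": force on the tool from outside, world axes, zero at the start; "wrist_torque": the same for the moment, N m; "width": finger opening in m; "grip_force": force on a finger pad.
Only numpy, scipy, OpenCV 4.12 (cv2) and the standard library are available. Lean on these libraries where they do the work, as an engineer would, in place of code of your own. Each camera call takes 0.05 s, during which the arm holds its last target. There are 200 camera calls.

### The job

One set-up block already stands on the right-hand yellow outline (seen from the robot) of the clamping station: find the other block of its kind and stand it squarely on the empty left-hand outline, then lay the rectangular steel tube level across the pair, centred and square, and swing the red hold-down arm down until its pad rests on the tube. Leave the block that is already in place and everything else on the table where it is.

Things in the scene. Friction and masses are not known exactly. Their poses are not given: they have to be found in the camera images.
- station: Clamping station fixed to the table, at varying place and yaw: two yellow outlines painted flat on the table and a red clamp post, 36 x 58 mm in plan, 104 mm high, on a 75 x 80 x 12 mm foot. Origin on the table midway between the outlines; x points to the post, centred at x = 130 mm (foot 140); y from the right outline to the left one.
- seat_right (a point): Centre, at table height, of the right-hand outline (station y = -65 mm), 79 x 32 mm inside, long side along the station's x. One block of either kind (silver_a or blue_a) starts here, square with the station to about 2 degrees.
- seat_left (a point): Centre, at table height, of the left-hand outline (station y = +65 mm), same size and direction, empty at the start.
- silver_a: Bright steel block with rows of round holes, 75 x 28 x 50 mm high, 0.55 kg, standing on its 75 x 28 mm face. Origin at the centre of its underside, x along the 75 mm, y across the 28 mm, z up. Starts either on the right outline or to the left of the clamp post.
- silver_b: The other bright steel block with round holes, identical to silver_a, 75 x 28 x 50 mm high, standing upright somewhere to the left at any yaw. Origin at the centre of its underside, x along the 75 mm length, y across the 28 mm, z up.
- blue_a: Blue painted block with a dark slot in each side and a steel top edge, 75 x 28 x 65 mm high, 0.71 kg, standing on its 75 x 28 mm face. Origin at the centre of its underside, x along the 75 mm, y across the 28 mm, z up. On the right outline when silver_a is not, else to the left of the clamp post.
- blue_b: The other blue block, identical to blue_a, 75 x 28 x 65 mm high, standing upright somewhere to the left at any yaw. Origin at the centre of its underside, x along the 75 mm length, y across the 28 mm, z up.
- tube: The work: rectangular steel tube, light grey with dark ends and a white centre line, 200 mm long x 40 mm wide x 20 mm high, about 0.36 kg, lying flat on the table at the right. Origin at the centre of its underside, y along its length, x across the 40 mm, z up. It is alike either way round.
- clamp (a joint): Red hold-down arm, rad: 0 level (lower stop), 1.5 nearly upright. Starts raised (1.3 to 1.48), comes down towards the outlines; friction (0.35 N m) keeps it where it is left, 1 to 3 N at the grip move it. Turns about the station's y axis through clamp_hinge. The pad meets a tube lying on silver blocks at about 0.08, on blue ones at about 0.19.
- clamp_hinge (a point): Point on the arm's pivot axis: 130 mm along the station's x from its origin, 85 mm above the table.
- clamp_pad (a point): Centre of the underside of the arm's round black rubber pad (26 mm across). With the arm level it lies 130 mm from the pivot towards the outlines and 25 mm below the pivot.
- clamp_grip (a point): Middle of the arm's black cross grip: round bar 16 mm thick along station y, free from 12 to 76 mm left of the arm's centre plane (this point 46 mm). With the arm level it is 175 mm from the pivot towards the outlines and 20 mm above it. Can be pinched from above across its thickness and led along its arc; the pads slip round it.
- odd_block: Bystander: plain brass block, 75 x 28 x 36 mm high, that matches neither kind.
- pipe: Bystander: upright steel pipe stub, 50 mm across, 130 mm high, far right.
- tape: Bystander: black tape measure with a white disc on its sides, 70 x 34 x 62 mm high, standing at the far left.
- magnet: Bystander: flat red triangular welding magnet, about 105 x 112 x 18 mm, beyond the clamp post.
Things that resemble listed ones, but are neither listed nor needed, are in the scene too. What is shaped like the silver_a but green or orange is not meant.

How it is judged:
On the way, in this order (a step that is already met when the one before it is completed fails the run):
1. the matching block stands squarely on the left outline beside its mate, let go (((horizontal distance between silver_a and seat_right below 0.012 m and angle between the x axis of each of silver_a, silver_b and the x axis of station, either way round below 0.14 rad and angle between each of silver_a, silver_b's own z axis and vertical below 0.06 rad and height (world z) of each of silver_a, silver_b below 0.006 m and horizontal distance between silver_b and seat_left below 0.012 m and distance of each of blue_a, blue_b from where it was at the start of the episode below 0.03 m and contact force between the fingers and anything else below 0.1 N) or (horizontal distance between blue_a and seat_right below 0.012 m and angle between the x axis of each of blue_a, blue_b and the x axis of station, either way round below 0.14 rad and angle between each of blue_a, blue_b's own z axis and vertical below 0.06 rad and height (world z) of each of blue_a, blue_b below 0.006 m and horizontal distance between blue_b and seat_left below 0.012 m and distance of each of silver_a, silver_b from where it was at the start of the episode below 0.03 m and contact force between the fingers and anything else below 0.1 N))), for 0.2 s.
2. the tube lies level across the pair, centred and square, let go, with the arm still up (((horizontal distance between silver_a and seat_right below 0.012 m and angle between the x axis of each of silver_a, silver_b and the x axis of station, either way round below 0.14 rad and angle between each of silver_a, silver_b's own z axis and vertical below 0.06 rad and height (world z) of each of silver_a, silver_b below 0.006 m and horizontal distance between silver_b and seat_left below 0.012 m and distance of each of blue_a, blue_b from where it was at the start of the episode below 0.03 m and height (world z) of tube between 0.046 and 0.054 m and angle between tube's own z axis and vertical below 0.05 rad and angle between the y axis of tube and the y axis of station, either way round below 0.12 rad and x of tube in the frame of station between -0.012 and 0.012 m and y of tube in the frame of station between -0.02 and 0.02 m and contact force between the fingers and anything else below 0.1 N and value of joint clamp above 0.5 rad) or (horizontal distance between blue_a and seat_right below 0.012 m and angle between the x axis of each of blue_a, blue_b and the x axis of station, either way round below 0.14 rad and angle between each of blue_a, blue_b's own z axis and vertical below 0.06 rad and height (world z) of each of blue_a, blue_b below 0.006 m and horizontal distance between blue_b and seat_left below 0.012 m and distance of each of silver_a, silver_b from where it was at the start of the episode below 0.03 m and height (world z) of tube between 0.061 and 0.069 m and angle between tube's own z axis and vertical below 0.05 rad and angle between the y axis of tube and the y axis of station, either way round below 0.12 rad and x of tube in the frame of station between -0.012 and 0.012 m and y of tube in the frame of station between -0.02 and 0.02 m and contact force between the fingers and anything else below 0.1 N and value of joint clamp above 0.5 rad))), for 0.2 s.
At the end, for the whole second after the job is handed in: Matching blocks upright, each within 12 mm of its outline centre, square to 8 deg; tube at rest on both, level to 3 deg, square to 7, within 12 mm across and 20 mm along of the station centre; pad on the tube (3.5 mm) within 20 mm of its centre line; the other pair within 30 mm of its start (((horizontal distance between silver_a and seat_right below 0.012 m and angle between the x axis of each of silver_a, silver_b and the x axis of station, either way round below 0.14 rad and angle between each of silver_a, silver_b's own z axis and vertical below 0.06 rad and height (world z) of each of silver_a, silver_b below 0.006 m and horizontal distance between silver_b and seat_left below 0.012 m and distance of each of blue_a, blue_b from where it was at the start of the episode below 0.03 m and height (world z) of tube between 0.046 and 0.054 m and angle between tube's own z axis and vertical below 0.05 rad and angle between the y axis of tube and the y axis of station, either way round below 0.12 rad and x of tube in the frame of station between -0.012 and 0.012 m and y of tube in the frame of station between -0.02 and 0.02 m and z of clamp_pad in the frame of tube between 0.015 and 0.0235 m and x of clamp_pad in the frame of tube between -0.02 and 0.02 m and linear speed of tube below 0.02 m/s) or (horizontal distance between blue_a and seat_right below 0.012 m and angle between the x axis of each of blue_a, blue_b and the x axis of station, either way round below 0.14 rad and angle between each of blue_a, blue_b's own z axis and vertical below 0.06 rad and height (world z) of each of blue_a, blue_b below 0.006 m and horizontal distance between blue_b and seat_left below 0.012 m and distance of each of silver_a, silver_b from where it was at the start of the episode below 0.03 m and height (world z) of tube between 0.061 and 0.069 m and angle between tube's own z axis and vertical below 0.05 rad and angle between the y axis of tube and the y axis of station, either way round below 0.12 rad and x of tube in the frame of station between -0.012 and 0.012 m and y of tube in the frame of station between -0.02 and 0.02 m and z of clamp_pad in the frame of tube between 0.015 and 0.0235 m and x of clamp_pad in the frame of tube between -0.02 and 0.02 m and linear speed of tube below 0.02 m/s))); the robot touches nothing.
It fails at once if a bystander (odd block, pipe, tape measure or magnet) is moved more than 30 mm (distance of any of odd_block, pipe, tape, magnet from where it was at the start of the episode above 0.03 m).
It also fails if it takes over 72 s, if anything falls off the work surface, if the arm or the gripper's body presses on something with over 40 N, if the wrist force passes 120 N, or if a joint passes its speed limit or range.

## Working session

There is one attempt and no reset: what is moved stays moved. The work goes in short steps, Python scripts to look and compute and a tool call to move; the robot and the scene stay as the last step left them, time stands still between calls to the robot, and variables do not carry over. Pictures are saved under pics/ and viewed, at most 13 in all, crops included, and the job is handed in when it is done.

Besides the shell and the picture viewer there is one more tool, called after "Emit:" by a JSON object that holds its "api" and its "payload", one argument or row to a line. servo_tool: Moves the arm, as the interface text tells. Its arguments: {"type":"object","properties":{"travel":{"type":"array"},"twist":{"type":"array"},"jaw":{"type":"array"},"grip_force":{"type":"number"}},"required":["travel","twist","jaw"]}

```bash
mkdir -p pics && cat > h.py <<'E'
import numpy as np, cv2
from scipy.spatial.transform import Rotation as R
from cell import r, camera, hand_in
def cam(name):
    s=r.get_state(); c=camera(name)
    c['f']=192/np.tan(np.radians(c['fovy'])/2)
    if name=='wrist':
        T=np.eye(4);T[:3,:3]=R.from_quat(s['ee_rot']).as_matrix();T[:3,3]=s['tcp_pos']
        M=T@np.array(c['mount']); c['R']=M[:3,:3]; c['p']=M[:3,3]
    else:
        a=np.array(c['attitude']); c['R']=a if a.shape==(3,3) else R.from_quat(a).as_matrix(); c['p']=np.array(c['position'])
    return c
def px2w(c,uv,z):
    uv=np.atleast_2d(uv).astype(float); K=np.array([[c['f'],0,c['cx']],[0,c['f'],c['cy']],[0,0,1]])
    n=cv2.undistortPointsIter(uv.reshape(-1,1,2),K,np.array([c['k1'],0,0,0.]),None,None,(3,50,1e-9)).reshape(-1,2)
    d=np.c_[n[:,0],-n[:,1],-np.ones(len(n))]@c['R'].T
    t=(z-c['p'][2])/d[:,2]
    return c['p']+d*t[:,None]
def w2px(c,P):
    q=(np.atleast_2d(P)-c['p'])@c['R']; x=q[:,0]/-q[:,2]; y=-q[:,1]/-q[:,2]
    k=1+c['k1']*(x*x+y*y); return np.c_[c['f']*x*k+c['cx'],c['f']*y*k+c['cy']]
def save(c,n,s=1): cv2.imwrite('pics/'+n,cv2.resize(c['img'][:,:,::-1],None,fx=s,fy=s,interpolation=cv2.INTER_CUBIC))
E
python3 - <<'E'
from h import *
import pickle
np.set_printoptions(precision=4,suppress=True)
s=r.get_state();print(s)
for n in('scene','top'):
    c=cam(n);save(c,n+'0.png',1.5);print(n,c['p'],c['fovy'],c['k1'],c['R'][:,2],np.shape(c['attitude']));pickle.dump(c,open(n+'0.pkl','wb'))
E
```

```text
{'time': 0.0, 'joints': array([ 1.1858,  0.69  , -0.1945,  1.5664,  0.1573,  0.9025, -0.2151]), 'qvel': array([-0.0003,  0.0003,  0.0003, -0.0004,  0.0023,  0.0008, -0.0002]), 'tau': array([  0.0003, -53.9614,  -1.2666, -15.8544,   0.009 ,   0.0095,
        -0.    ]), 'tcp_pos': array([ 0.2539, -0.5704,  0.2304]), 'ee_rot': array([ 0.9781,  0.2079, -0.0003, -0.0009]), 'ft_force': array([0.4245, 0.4911, 0.85  ]), 'wrist_torque': array([ 0.049 ,  0.0557, -0.0134]), 'grip_force': 0.0, 'width': 0.08581793930301197}
scene [ 1.4359 -0.0135  0.801 ] 50.297111108535475 -0.014364702495703388 [ 0.7702 -0.0435  0.6363] (4,)
top [0.336  0.0189 1.2745] 47.98604123572278 0.0191876118130957 [-0.2138  0.0037  0.9769] (4,)
```

View pics/top0.png

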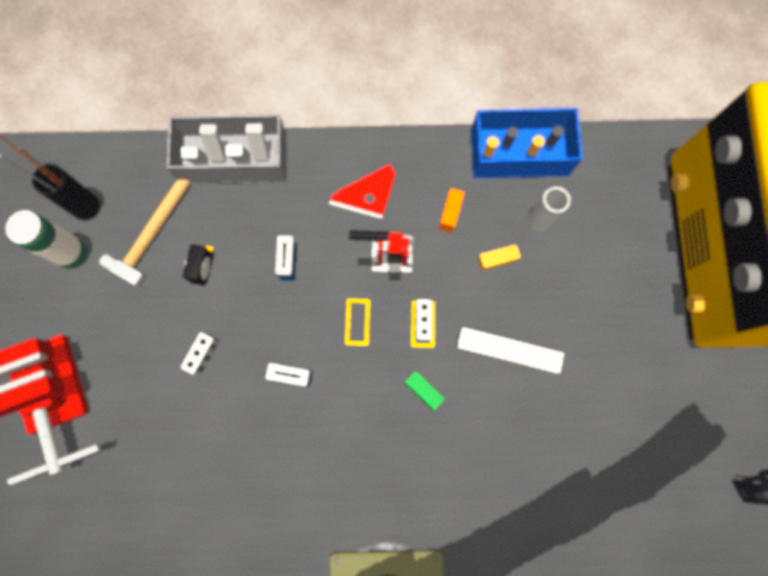

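View pics/scene0.png

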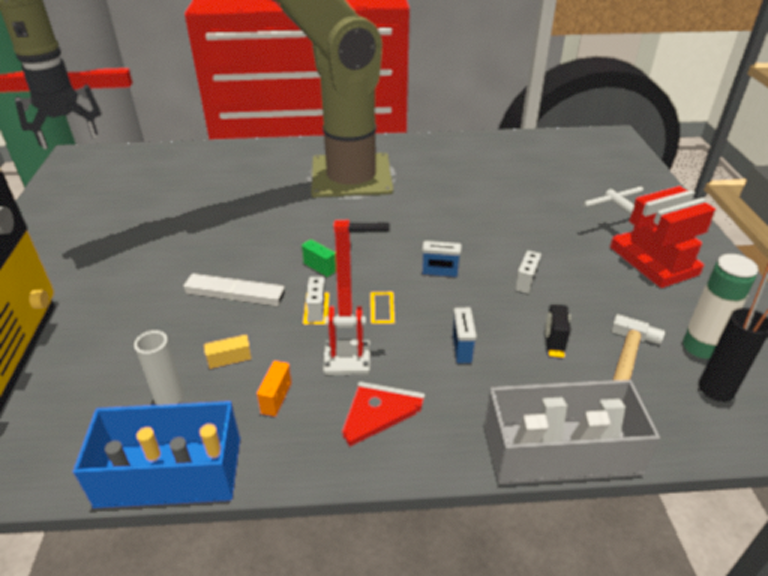

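Top view: the block on the right outline (px 423,322 of the 1.5x picture) is silver with three holes. Its mate is at (198,353), the empty outline at (357,322), and the tube at (511,350). The scene view agrees, and the clamp arm is up. Next I measure these.

```bash
cat >> h.py <<'E'
def rect(c,mask,z,near):
    cs,_=cv2.findContours(mask.astype(np.uint8),cv2.RETR_EXTERNAL,cv2.CHAIN_APPROX_NONE)
    cs=[k for k in cs if cv2.contourArea(k)>60]
    k=min(cs,key=lambda k:np.hypot(*(k.reshape(-1,2).mean(0)-near)))
    P=px2w(c,k.reshape(-1,2),z)[:,:2]
    (ctr,wh,a)=cv2.minAreaRect((P*1000).astype(np.float32))
    if wh[0]<wh[1]: a+=90;wh=wh[::-1]
    return np.array(ctr)/1000,np.round(wh,1),(a+90)%180-90   # yaw of long side, deg
E
python3 - <<'E'
from h import *
import pickle
np.set_printoptions(precision=4,suppress=True)
for n,near in(('top',dict(out=(238,215),ra=(282,212),sb=(132,235),tube=(341,233))),('scene',dict(out=(255,205),ra=(210,195),sb=(352,170),tube=(157,193)))):
    c=pickle.load(open(n+'0.pkl','rb'));hsv=cv2.cvtColor(c['img'],cv2.COLOR_RGB2HSV)
    h,s,v=[hsv[...,i].astype(int) for i in range(3)]
    y=(h>18)&(h<34)&(s>110)&(v>110)
    print(n,'out',rect(c,y,0,near['out']))
    print('rightout',rect(c,y,0,near['ra']))
    for t,lo in((150,0),(190,0),(215,0)):
        w=(s<50)&(v>t)
        for k,z in(('sb',.05),('ra',.05),('tube',.02)):
            try:print(t,k,rect(c,w,z,near[k]))
            except Exception as e:print(t,k,e)
E
```

```text
top out (array([0.5277, 0.0465]), array([93.2, 50.4]), -1.261260986328125)
rightout (array([ 0.5214, -0.0844]), array([93.2, 50.5]), -2.4655685424804688)
150 sb (array([0.468 , 0.3487]), array([80.2, 33.8]), -28.21839141845703)
150 ra (array([ 0.5216, -0.0827]), array([81. , 28.8]), -1.2542037963867188)
150 tube (array([ 0.4634, -0.2505]), array([206.8,  46.9]), 74.28373718261719)
190 sb (array([0.4681, 0.349 ]), array([77.7, 30.3]), -28.239051818847656)
190 ra (array([ 0.523 , -0.0836]), array([78.4, 25.9]), -2.11688232421875)
190 tube (array([ 0.4638, -0.2506]), array([203.3,  43.7]), 74.35076904296875)
215 sb (array([0.468 , 0.3487]), array([75.3, 28.5]), -27.51681137084961)
215 ra (array([ 0.5217, -0.0835]), array([75.4, 25.9]), -2.11688232421875)
215 tube (array([ 0.4635, -0.2505]), array([201.4,  41.7]), 74.34907531738281)
scene out (array([0.527 , 0.0444]), array([94.1, 45.7]), -4.0632171630859375)
rightout (array([ 0.5222, -0.0858]), array([93.8, 47.4]), -4.17669677734375)
150 sb (array([0.4921, 0.3355]), array([133. ,  32.9]), -26.985088348388672)
150 ra (array([ 0.5475, -0.0855]), array([126.9,  33.9]), -2.6952743530273438)
150 tube (array([ 0.4725, -0.2527]), array([207.7,  62.6]), 74.42070770263672)
190 sb (array([0.4708, 0.3469]), array([73.8, 28. ]), -27.48602294921875)
190 ra (array([ 0.5252, -0.0845]), array([72.4, 28.6]), -3.0452804565429688)
190 tube (array([ 0.4656, -0.2516]), array([199.9,  43.3]), 74.57533264160156)
215 sb (array([0.6374, 0.1862]), array([71.3, 25.1]), -3.7252349853515625)
215 ra (array([ 0.5275, -0.085 ]), array([67.6, 24.3]), -3.1096878051757812)
215 tube (array([ 0.4659, -0.2518]), array([197.2,  37.9]), 74.3633041381836)
```

```bash
cat >> h.py <<'E'
def go(pos,yaw_y,base=None):
    """travel/twist shares to bring TCP to pos, pointing down, tool y axis at world yaw (deg)"""
    s=r.get_state(); p0,R0=(np.array(s['tcp_pos']),R.from_quat(s['ee_rot'])) if base is None else base
    a=np.radians(yaw_y); y=np.array([np.cos(a),np.sin(a),0]); z=np.array([0,0,-1.])
    R1=R.from_matrix(np.c_[np.cross(y,z),y,z])
    t=R0.inv().apply(np.array(pos)-p0)/.5; w=(R0.inv()*R1).as_rotvec()/np.radians(60)
    print('travel',np.round(t,4).tolist(),'twist',np.round(w,4).tolist(),'|t|mm',round(np.linalg.norm(t)*500))
    return np.array(pos),R1
E
python3 - <<'E'
from h import *
b=go((.43,-.15,.25),-18)
b=go((.47,.26,.22),40,b)
E
```

```text
travel [0.6638, -0.625, -0.0379] twist [-0.0016, -0.0006, -0.8] |t|mm 456
travel [0.8046, -0.1773, 0.06] twist [0.0, 0.0, -0.9667] |t|mm 413
```

Emit:
{"api": "servo_tool", "payload": {
  "travel": [
    [0.664,-0.625,-0.038],
    [0.664,-0.625,-0.038],
    [0.664,-0.625,-0.038],
    [0.664,-0.625,-0.038],
    [0.664,-0.625,-0.038],
    [0.664,-0.625,-0.038],
    [0.664,-0.625,-0.038],
    [0.664,-0.625,-0.038],
    [0.664,-0.625,-0.038],
    [0.664,-0.625,-0.038]
  ],
  "twist": [
    [0,0,-0.8],
    [0,0,-0.8],
    [0,0,-0.8],
    [0,0,-0.8],
    [0,0,-0.8],
    [0,0,-0.8],
    [0,0,-0.8],
    [0,0,-0.8],
    [0,0,-0.8],
    [0,0,-0.8]
  ],
  "jaw": [0,0,0,0,0,0,0,0,0,0],
  "grip_force": 50
}}

```text
time: 1.35
tcp_pos: [0.4295, -0.152, 0.25]
ee_rot: [0.81, 0.587, -0.001, -0.0]
ft_force: [-0.5, 0.2, 0.1]
width: 0.0851
grip_force: 0.0
```

Emit:
{"api": "servo_tool", "payload": {
  "travel": [
    [0.805,-0.177,0.06],
    [0.805,-0.177,0.06],
    [0.805,-0.177,0.06],
    [0.805,-0.177,0.06],
    [0.805,-0.177,0.06],
    [0.805,-0.177,0.06],
    [0.805,-0.177,0.06],
    [0.805,-0.177,0.06],
    [0.805,-0.177,0.06],
    [0.805,-0.177,0.06]
  ],
  "twist": [
    [0,0,-0.967],
    [0,0,-0.967],
    [0,0,-0.967],
    [0,0,-0.967],
    [0,0,-0.967],
    [0,0,-0.967],
    [0,0,-0.967],
    [0,0,-0.967],
    [0,0,-0.967],
    [0,0,-0.967]
  ],
  "jaw": [0,0,0,0,0,0,0,0,0,0]
}}

```text
time: 2.6
tcp_pos: [0.4712, 0.257, 0.2201]
ee_rot: [0.424, 0.906, -0.001, 0.0]
ft_force: [-0.0, 0.2, -0.4]
width: 0.0856
grip_force: 0.0
```

```bash
python3 - <<'E'
from h import *
np.set_printoptions(precision=4,suppress=True)
s=r.get_state();print(s['tcp_pos'],s['joints'],s['qvel'].max())
c=cam('wrist');save(c,'w1.png');print(c['fovy'],c['p'],w2px(c,[.469,.348,.05]))
hsv=cv2.cvtColor(c['img'],cv2.COLOR_RGB2HSV);s_,v=hsv[...,1],hsv[...,2]
for t in(150,170,190,210,230):print(t,rect(c,(s_<50)&(v>t),.05,w2px(c,[.469,.348,.05])[0]))
b=go((.469,.348,.012),62)
E
```

```text
[0.4712 0.257  0.2201] [-0.1975  0.6512 -0.6462  1.8302  0.5163  0.8361 -0.407 ] -0.0007719572730253466
59.83008593438239 [0.4227 0.3151 0.3621] [[316.7485  98.047 ]]
150 (array([0.4742, 0.3559]), array([106.1,  75.1]), -53.752681732177734)
170 (array([0.4681, 0.3489]), array([75.3, 28.5]), -27.752784729003906)
190 (array([0.4682, 0.3489]), array([75.2, 28.1]), -27.546493530273438)
210 (array([0.4681, 0.349 ]), array([74.8, 27.7]), -27.791744232177734)
230 (array([0.468 , 0.3489]), array([74.5, 27.2]), -28.139816284179688)
travel [0.1424, 0.1132, 0.4161] twist [-0.0012, 0.001, -0.3693] |t|mm 227
```

View pics/w1.png

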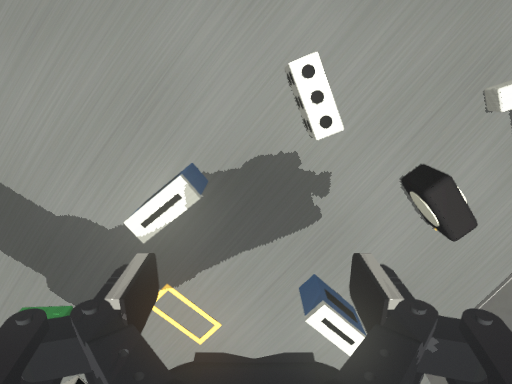

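The wrist view shows the silver block with three holes centred near (316,97); this agrees with the top view to within about 1 mm. Going to grasp it.

```bash
python3 - <<'E'
from h import *
b=go((.4682,.3489,.012),62.2)
c=cam('wrist');hsv=cv2.cvtColor(c['img'],cv2.COLOR_RGB2HSV);h,s,v=[hsv[...,i].astype(int) for i in range(3)]
print(rect(c,(h>18)&(h<34)&(s>110)&(v>110),0,(187,314)))
E
```

```text
travel [0.1448, 0.1131, 0.4161] twist [-0.0012, 0.001, -0.3726] |t|mm 227Traceback (most recent call last):
  File "<stdin>", line 4, in <module>
  File "h.py", line 26, in rect
    k=min(cs,key=lambda k:np.hypot(*(k.reshape(-1,2).mean(0)-near)))
ValueError: min() iterable argument is empty
```

Emit:
{"api": "servo_tool", "payload": {
  "travel": [
    [0.145,0.113,0.2],
    [0.145,0.113,0.2],
    [0.145,0.113,0.2],
    [0.145,0.113,0.2],
    [0.145,0.113,0.2],
    [0.145,0.113,0.26],
    [0.145,0.113,0.32],
    [0.145,0.113,0.38],
    [0.145,0.113,0.416],
    [0.145,0.113,0.416]
  ],
  "twist": [
    [0,0,-0.373],
    [0,0,-0.373],
    [0,0,-0.373],
    [0,0,-0.373],
    [0,0,-0.373],
    [0,0,-0.373],
    [0,0,-0.373],
    [0,0,-0.373],
    [0,0,-0.373],
    [0,0,-0.373]
  ],
  "jaw": [0,0,0,0,0,0,0,0,0,0]
}}

```text
time: 3.95
tcp_pos: [0.4676, 0.3506, 0.0122]
ee_rot: [0.239, 0.971, -0.001, 0.0]
ft_force: [0.4, 0.8, 0.1]
width: 0.0855
grip_force: 0.0
```

Emit:
{"api": "servo_tool", "payload": {
  "travel": [
    [0,0,0],
    [0,0,0],
    [0,0,0],
    [0,0,0],
    [0,0,0],
    [0,0,0],
    [0,0,0],
    [0,0,-0.02],
    [0,0,-0.1],
    [0,0,-0.2]
  ],
  "twist": [
    [0,0,0],
    [0,0,0],
    [0,0,0],
    [0,0,0],
    [0,0,0],
    [0,0,0],
    [0,0,0],
    [0,0,0],
    [0,0,0],
    [0,0,0]
  ],
  "jaw": [1,1,1,1,1,1,1,1,1,1],
  "grip_force": 60
}}

```text
time: 5.2
tcp_pos: [0.4663, 0.3503, 0.1122]
ee_rot: [0.238, 0.971, -0.002, -0.001]
ft_force: [2.0, 0.5, -3.8]
width: 0.0275
grip_force: 60.2
```

```bash
python3 - <<'E'
from h import *
s=r.get_state();print(s['tcp_pos'],s['width'],s['grip_force'])
c=cam('top');hsv=cv2.cvtColor(c['img'],cv2.COLOR_RGB2HSV);h,S,v=[hsv[...,i].astype(int) for i in range(3)]
b=go((.500,.16,.16),75)
b=go((.5273,.0458,.09),87.3,b)
c=cam('wrist');hsv=cv2.cvtColor(c['img'],cv2.COLOR_RGB2HSV);h,S,v=[hsv[...,i].astype(int) for i in range(3)]
for t in(60,90):
  try:print(rect(c,(h>14)&(h<36)&(S>t)&(v>90),0,w2px(c,[.527,.046,0])[0]))
  except Exception as e:print(e)
E
```

```text
[0.46633957 0.35029117 0.11220083] 0.027483807165546385 60.20698070526123
travel [-0.2351, -0.3141, -0.0833] twist [0.0065, 0.0026, -0.2098] |t|mm 201
travel [-0.1119, -0.2065, 0.14] twist [0.0, 0.0, -0.205] |t|mm 137
(array([0.49992023, 0.05673756]), array([34.6, 24.8]), -3.8183135986328125)
(array([0.50020972, 0.05732512]), array([34.4, 23.5]), -2.0870132446289062)
```

Emit:
{"api": "servo_tool", "payload": {
  "travel": [
    [-0.08,-0.1,-0.083],
    [-0.235,-0.314,-0.083],
    [-0.235,-0.314,-0.083],
    [-0.235,-0.314,-0.083],
    [-0.235,-0.314,-0.083],
    [-0.235,-0.314,-0.083],
    [-0.235,-0.314,-0.083],
    [-0.235,-0.314,-0.083],
    [-0.235,-0.314,-0.083],
    [-0.235,-0.314,-0.083]
  ],
  "twist": [
    [0,0,-0.05],
    [0.0065,0.0026,-0.21],
    [0.0065,0.0026,-0.21],
    [0.0065,0.0026,-0.21],
    [0.0065,0.0026,-0.21],
    [0.0065,0.0026,-0.21],
    [0.0065,0.0026,-0.21],
    [0.0065,0.0026,-0.21],
    [0.0065,0.0026,-0.21],
    [0.0065,0.0026,-0.21]
  ],
  "jaw": [1,1,1,1,1,1,1,1,1,1]
}}

```text
time: 6.55
tcp_pos: [0.4987, 0.1581, 0.1538]
ee_rot: [0.13, 0.991, -0.003, -0.002]
ft_force: [0.5, -0.6, -5.2]
width: 0.0274
grip_force: 61.7
```

```bash
python3 - <<'E'
from h import *
np.set_printoptions(precision=4,suppress=True)
c=cam('wrist');hsv=cv2.cvtColor(c['img'],cv2.COLOR_RGB2HSV);h,S,v=[hsv[...,i].astype(int) for i in range(3)]
print(r.get_state()['tcp_pos'])
for t in(60,90):
  try:print(rect(c,(h>14)&(h<36)&(S>t)&(v>90),0,w2px(c,[.527,.046,0])[0]))
  except Exception as e:print(e)
save(c,'w2.png')
b=go((.5265,.0458,.08),87.3)
E
```

```text
[0.4987 0.158  0.1538]
(array([0.5285, 0.0452]), array([93. , 45.7]), -2.8977203369140625)
(array([0.5286, 0.0452]), array([92.5, 45.2]), -3.0569915771484375)
travel [-0.1123, -0.2015, 0.1485] twist [-0.0059, -0.0039, -0.2049] |t|mm 137
```

View pics/w2.png

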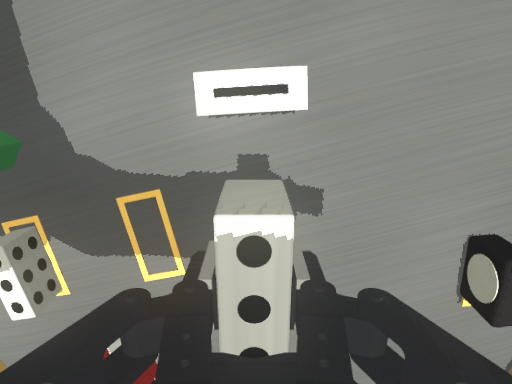

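The wrist view shows the block held squarely between the fingers, with the empty outline at (150,235). It measures (0.5285, 0.0452), yaw -3 deg, as before.

Emit:
{"api": "servo_tool", "payload": {
  "travel": [
    [-0.05,-0.09,0],
    [-0.113,-0.202,0],
    [-0.113,-0.202,0],
    [-0.113,-0.202,0],
    [-0.113,-0.202,0.05],
    [-0.113,-0.202,0.1],
    [-0.113,-0.202,0.15],
    [-0.113,-0.202,0.2],
    [-0.113,-0.202,0.24],
    [-0.113,-0.202,0.24]
  ],
  "twist": [
    [-0.006,-0.004,-0.1],
    [-0.006,-0.004,-0.205],
    [-0.006,-0.004,-0.205],
    [-0.006,-0.004,-0.205],
    [-0.006,-0.004,-0.205],
    [-0.006,-0.004,-0.205],
    [-0.006,-0.004,-0.205],
    [-0.006,-0.004,-0.205],
    [-0.006,-0.004,-0.205],
    [-0.006,-0.004,-0.205]
  ],
  "jaw": [1,1,1,1,1,1,1,1,1,1]
}}

```text
time: 7.85
tcp_pos: [0.5256, 0.047, 0.0335]
ee_rot: [0.022, 1.0, 0.0, -0.001]
ft_force: [-0.8, 0.1, -5.1]
width: 0.0274
grip_force: 61.7
```

```bash
python3 - <<'E'
from h import *
s=r.get_state();print(s['tcp_pos'],R.from_quat(s['ee_rot']).as_matrix().round(4))
go((.5268,.0455,.0130),87.2)
E
```

```text
[0.52559893 0.04696008 0.03345855] [[-9.99e-01  4.44e-02 -2.00e-03]
 [ 4.44e-02  9.99e-01  7.00e-04]
 [ 2.00e-03  6.00e-04 -1.00e+00]]
travel [-0.0026, -0.0028, 0.0409] twist [0.0006, -0.0019, 0.0042] |t|mm 21
```

Emit:
{"api": "servo_tool", "payload": {
  "travel": [
    [-0.003,-0.003,0.015],
    [-0.003,-0.003,0.03],
    [-0.003,-0.003,0.038],
    [-0.003,-0.003,0.0415],
    [-0.003,-0.003,0.0415],
    [-0.003,-0.003,0.0415],
    [-0.003,-0.003,0.0415],
    [-0.003,-0.003,0.0415],
    [-0.003,-0.003,0.0415],
    [-0.003,-0.003,0.0415]
  ],
  "twist": [
    [0,-0.002,0.004],
    [0,-0.002,0.004],
    [0,-0.002,0.004],
    [0,-0.002,0.004],
    [0,-0.002,0.004],
    [0,-0.002,0.004],
    [0,-0.002,0.004],
    [0,-0.002,0.004],
    [0,-0.002,0.004],
    [0,-0.002,0.004]
  ],
  "jaw": [1,1,1,1,1,1,0.5,0.4,0.2,0]
}}

```text
time: 9.1
tcp_pos: [0.5281, 0.0436, 0.0137]
ee_rot: [0.026, 1.0, 0.0, 0.001]
ft_force: [-0.0, -0.2, -0.6]
width: 0.0837
grip_force: 0.0
```

Emit:
{"api": "servo_tool", "payload": {
  "travel": [
    [0,0,0],
    [0,0,0],
    [0,0,0],
    [0,0,-0.05],
    [0,0,-0.15],
    [0,0,-0.25],
    [0,0,-0.32],
    [0,0,-0.32],
    [0,0,-0.32],
    [0,0,-0.32]
  ],
  "twist": [
    [0,0,0],
    [0,0,0],
    [0,0,0],
    [0,0,0],
    [0,0,0],
    [0,0,0],
    [0,0,0],
    [0,0,0],
    [0,0,0],
    [0,0,0]
  ],
  "jaw": [0,0,0,0,0,0,0,0,0,0]
}}

```text
time: 10.35
tcp_pos: [0.5267, 0.0431, 0.1722]
ee_rot: [0.026, 1.0, -0.0, -0.0]
ft_force: [-0.5, -0.1, -0.2]
width: 0.0853
grip_force: 0.0
```

```bash
python3 - <<'E'
from h import *
np.set_printoptions(precision=4,suppress=True)
c=cam('wrist');hsv=cv2.cvtColor(c['img'],cv2.COLOR_RGB2HSV);h,S,v=[hsv[...,i].astype(int) for i in range(3)]
save(c,'w3.png');print(r.get_state()['tcp_pos'])
q=w2px(c,[.527,.046,.05])[0];print(q)
for t in(150,190,215):
  try:print(rect(c,(S<50)&(v>t),.05,q))
  except Exception as e:print(e)
print(rect(c,(h>14)&(h<36)&(S>60)&(v>90),0,w2px(c,[.527,.046,0])[0]))
b=go((.50,-.14,.25),20)
b=go((.4645,-.251,.13),-15.5,b)
E
```

```text
[0.5268 0.0432 0.1723]
[257.3963 188.7037]
(array([0.5286, 0.0437]), array([74.3, 27.5]), -3.7111740112304688)
(array([0.5043, 0.0448]), array([26.8, 23.7]), 87.0721664428711)
(array([0.5043, 0.0448]), array([26.7, 23.7]), 87.07219696044922)
(array([0.5283, 0.0455]), array([91.7, 45.5]), -2.903533935546875)
travel [0.0348, -0.3688, -0.1553] twist [-0.0005, 0.0001, 1.1178] |t|mm 201
travel [-0.1843, -0.1426, 0.24] twist [0.0, 0.0, 0.5917] |t|mm 167
```

View pics/w3.png

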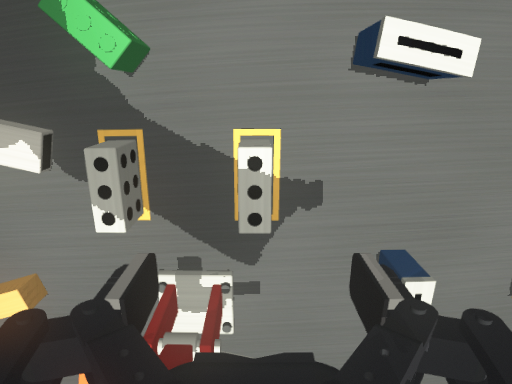

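The wrist view shows the block centred inside the left outline (256,186). It measures (0.5286, 0.0437), within 2 mm and 1 deg. Now the tube.

```bash
python3 - <<'E'
from h import *
b=go((.45,-.12,.24),30)
b=go((.4645,-.21,.2),-15.5,b)
E
```

```text
travel [0.1367, -0.334, -0.1353] twist [-0.0005, 0.0, 0.9511] |t|mm 193
travel [-0.1704, -0.0649, 0.08] twist [0.0, 0.0, 0.7583] |t|mm 100
```

Emit:
{"api": "servo_tool", "payload": {
  "travel": [
    [0.137,-0.1,-0.135],
    [0.137,-0.334,-0.135],
    [0.137,-0.334,-0.135],
    [0.137,-0.334,-0.135],
    [0.137,-0.334,-0.135],
    [0.137,-0.334,-0.135],
    [0.137,-0.334,-0.135],
    [0.137,-0.334,-0.135],
    [0.137,-0.334,-0.135],
    [0.137,-0.334,-0.135]
  ],
  "twist": [
    [0,0,0.95],
    [0,0,0.95],
    [0,0,0.95],
    [0,0,0.95],
    [0,0,0.95],
    [0,0,0.95],
    [0,0,0.95],
    [0,0,0.95],
    [0,0,0.95],
    [0,0,0.95]
  ],
  "jaw": [0,0,0,0,0,0,0,0,0,0]
}}

```text
time: 11.65
tcp_pos: [0.4504, -0.1197, 0.2407]
ee_rot: [0.499, 0.866, 0.001, 0.001]
ft_force: [0.5, 0.1, 0.2]
width: 0.0852
grip_force: 0.0
```

Emit:
{"api": "servo_tool", "payload": {
  "travel": [
    [-0.17,-0.065,0.08],
    [-0.17,-0.065,0.08],
    [-0.17,-0.065,0.08],
    [-0.17,-0.065,0.08],
    [-0.17,-0.065,0.08],
    [-0.17,-0.065,0.08],
    [-0.17,-0.065,0.08],
    [-0.17,-0.065,0.08],
    [-0.17,-0.065,0.08],
    [-0.17,-0.065,0.08]
  ],
  "twist": [
    [0,0,0.758],
    [0,0,0.758],
    [0,0,0.758],
    [0,0,0.758],
    [0,0,0.758],
    [0,0,0.758],
    [0,0,0.758],
    [0,0,0.758],
    [0,0,0.758],
    [0,0,0.758]
  ],
  "jaw": [0,0,0,0,0,0,0,0,0,0]
}}

```text
time: 12.9
tcp_pos: [0.465, -0.2096, 0.2009]
ee_rot: [0.796, 0.606, 0.001, 0.001]
ft_force: [-0.1, 0.3, 0.9]
width: 0.0855
grip_force: 0.0
```

```bash
python3 - <<'E'
from h import *
np.set_printoptions(precision=4,suppress=True)
c=cam('top');hsv=cv2.cvtColor(c['img'],cv2.COLOR_RGB2HSV);h,S,v=[hsv[...,i].astype(int) for i in range(3)]
w=cam('wrist');save(w,'w4.png');print(r.get_state()['tcp_pos'],w2px(w,[.4645,-.251,.02]))
hsv=cv2.cvtColor(w['img'],cv2.COLOR_RGB2HSV)
for t in (150,190,215):print(rect(w,(hsv[...,1]<50)&(hsv[...,2]>t),.02,w2px(w,[.4645,-.251,.02])[0]))
b=go((.4645,-.251,.004),-15.6)
E
```

```text
[ 0.465  -0.2096  0.2008] [[263.9694 209.8695]]
(array([ 0.4645, -0.2495]), array([198.6,  40.2]), 74.09247589111328)
(array([ 0.4487, -0.3055]), array([82.3, 38.8]), 74.33357238769531)
(array([ 0.4486, -0.306 ]), array([81.3, 38.5]), 74.07769012451172)
travel [-0.0803, 0.0203, 0.3937] twist [0.002, -0.0006, 0.003] |t|mm 201
```

View pics/w4.png

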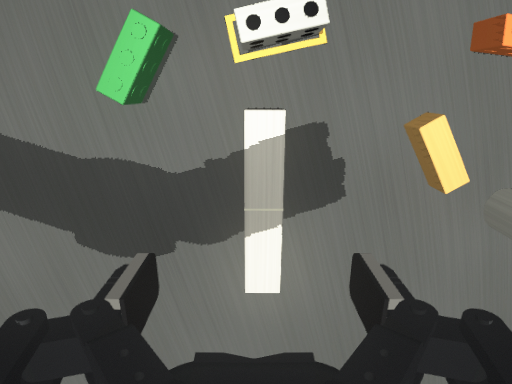

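The tube lies at (264,210) with its centre line visible. It measures 199 x 40 mm, centre (0.4645, -0.2495), yaw 74.1 deg, as before.

```bash
python3 - <<'E'
from h import *
b=go((.4644,-.2499,.004),-15.7)
E
```

```text
travel [-0.0783, 0.0195, 0.3936] twist [0.002, -0.0006, 0.0047] |t|mm 201
```

Emit:
{"api": "servo_tool", "payload": {
  "travel": [
    [-0.078,0.02,0.1],
    [-0.078,0.02,0.2],
    [-0.078,0.02,0.26],
    [-0.078,0.02,0.3],
    [-0.078,0.02,0.34],
    [-0.078,0.02,0.37],
    [-0.078,0.02,0.385],
    [-0.078,0.02,0.393],
    [-0.078,0.02,0.393],
    [-0.078,0.02,0.393]
  ],
  "twist": [
    [0.002,0,0.005],
    [0.002,0,0.005],
    [0.002,0,0.005],
    [0.002,0,0.005],
    [0.002,0,0.005],
    [0.002,0,0.005],
    [0.002,0,0.005],
    [0.002,0,0.005],
    [0.002,0,0.005],
    [0.002,0,0.005]
  ],
  "jaw": [0,0,0,0,0,0,0,0,0.5,1]
}}

```text
time: 14.25
tcp_pos: [0.465, -0.25, 0.0048]
ee_rot: [0.797, 0.604, 0.0, 0.0]
ft_force: [0.1, 0.2, -0.4]
width: 0.0509
grip_force: 0.0
```

Emit:
{"api": "servo_tool", "payload": {
  "travel": [
    [0,0,0],
    [0,0,0],
    [0,0,0],
    [0,0,0],
    [0,0,-0.02],
    [0,0,-0.08],
    [0,0,-0.16],
    [0,0,-0.24],
    [0,0,-0.28],
    [0,0,-0.28]
  ],
  "twist": [
    [0,0,0],
    [0,0,0],
    [0,0,0],
    [0,0,0],
    [0,0,0],
    [0,0,0],
    [0,0,0],
    [0,0,0],
    [0,0,0],
    [0,0,0]
  ],
  "jaw": [1,1,1,1,1,1,1,1,1,1],
  "grip_force": 80
}}

```text
time: 15.5
tcp_pos: [0.4653, -0.2504, 0.1459]
ee_rot: [0.797, 0.604, 0.001, 0.001]
ft_force: [-0.3, -0.2, -1.9]
width: 0.0377
grip_force: 81.3
```

```bash
python3 - <<'E'
from h import *
np.set_printoptions(precision=4,suppress=True)
w=cam('wrist');save(w,'w5.png');s=r.get_state();print(s['tcp_pos'],s['width'])
c=cam('scene');hsv=cv2.cvtColor(c['img'],cv2.COLOR_RGB2HSV);h,S,v=[hsv[...,i].astype(int) for i in range(3)]
cv2.imwrite('pics/s5.png',cv2.resize(c['img'][130:270,130:300,::-1],None,fx=4,fy=4,interpolation=cv2.INTER_CUBIC))
th=np.radians(-2.8);X=np.array([np.cos(th),np.sin(th),0]);Y=np.array([-np.sin(th),np.cos(th),0])
O=np.array([.5250,-.0196,0]);print(O)
for a in(1.3,1.39,1.48):
    g=O+X*(.13-.175*np.cos(a)+.02*np.sin(a))+Y*.076+np.array([0,0,.085+.175*np.sin(a)+.02*np.cos(a)])
    print(a,g,w2px(c,g),(w2px(c,g)-[130,130])*4)
b=go((.50,-.10,.17),-5)
b=go((.5255,-.0196,.11),-2.8,b)
E
```

```text
[ 0.4644 -0.2502  0.1447] 0.03811620409061017
[ 0.525  -0.0196  0.    ]
1.3 [0.631  0.0513 0.259 ] [[259.8686 150.8063]] [[519.4743  83.2254]]
1.39 [0.6468 0.0505 0.2607] [[260.0645 153.9504]] [[520.2581  95.8015]]
1.48 [0.6626 0.0498 0.2611] [[260.2641 157.7161]] [[521.0562 110.8643]]
travel [0.3082, -0.0118, -0.0521] twist [-0.001, -0.0006, -0.1789] |t|mm 156
travel [0.1646, 0.0368, 0.12] twist [0.0, 0.0, -0.0367] |t|mm 104
```

View pics/s5.png

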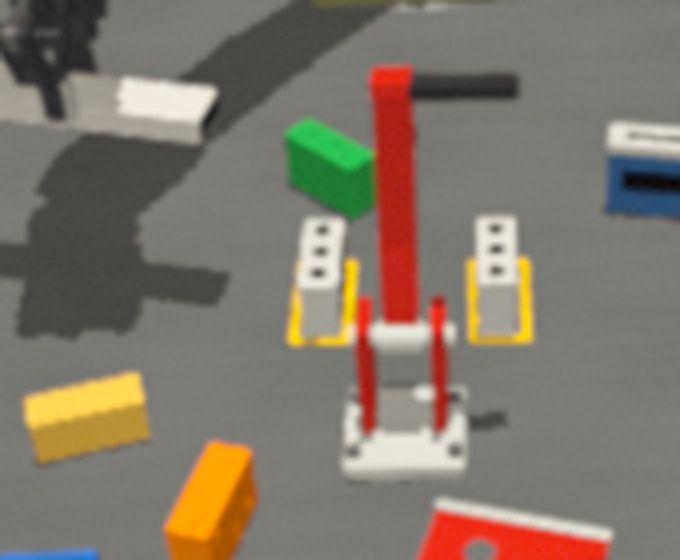

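The scene crop shows both silver blocks inside their outlines. The clamp bar is at (465,85), so the arm is at about 1.3 rad, and the tube is in the gripper. I'll keep slightly robot-side while carrying it.

```bash
python3 - <<'E'
from h import *
b=go((.505,-.06,.15),-2.8)
b=go((.5235,-.0198,.062),-2.8,b)
E
```

```text
travel [0.3879, -0.0239, -0.012] twist [-0.001, -0.0006, -0.2156] |t|mm 194
travel [0.0821, 0.033, 0.176] twist [0.0, 0.0, 0.0] |t|mm 99
```

Emit:
{"api": "servo_tool", "payload": {
  "travel": [
    [0.08,-0.005,-0.012],
    [0.18,-0.01,-0.012],
    [0.28,-0.02,-0.012],
    [0.35,-0.024,-0.012],
    [0.388,-0.024,-0.012],
    [0.388,-0.024,-0.012],
    [0.388,-0.024,-0.012],
    [0.388,-0.024,-0.012],
    [0.388,-0.024,-0.012],
    [0.388,-0.024,-0.012]
  ],
  "twist": [
    [0,0,-0.05],
    [0,0,-0.1],
    [0,0,-0.16],
    [-0.001,-0.001,-0.216],
    [-0.001,-0.001,-0.216],
    [-0.001,-0.001,-0.216],
    [-0.001,-0.001,-0.216],
    [-0.001,-0.001,-0.216],
    [-0.001,-0.001,-0.216],
    [-0.001,-0.001,-0.216]
  ],
  "jaw": [1,1,1,1,1,1,1,1,1,1]
}}

```text
time: 16.85
tcp_pos: [0.5056, -0.0604, 0.1505]
ee_rot: [0.724, 0.69, 0.0, 0.001]
ft_force: [0.3, -0.0, -2.5]
width: 0.0377
grip_force: 81.2
```

Emit:
{"api": "servo_tool", "payload": {
  "travel": [
    [0.04,0.016,0.02],
    [0.082,0.033,0.05],
    [0.082,0.033,0.08],
    [0.082,0.033,0.11],
    [0.082,0.033,0.14],
    [0.082,0.033,0.165],
    [0.082,0.033,0.176],
    [0.082,0.033,0.176],
    [0.082,0.033,0.176],
    [0.082,0.033,0.176]
  ],
  "twist": [
    [0,0,0],
    [0,0,0],
    [0,0,0],
    [0,0,0],
    [0,0,0],
    [0,0,0],
    [0,0,0],
    [0,0,0],
    [0,0,0],
    [0,0,0]
  ],
  "jaw": [1,1,1,1,1,1,1,1,1,1]
}}

```text
time: 18.1
tcp_pos: [0.5246, -0.0198, 0.0629]
ee_rot: [0.724, 0.69, 0.001, 0.001]
ft_force: [-0.4, -1.0, -2.6]
width: 0.0379
grip_force: 81.1
```

```bash
python3 - <<'E'
from h import *
s=r.get_state();print(s['tcp_pos'],s['width'],s['ft_force'])
c=cam('wrist');save(c,'w6.png')
hsv=cv2.cvtColor(c['img'],cv2.COLOR_RGB2HSV)
b=go((.5235,-.0198,.0545),-2.8)
E
```

```text
[ 0.52457335 -0.01981357  0.06290552] 0.03794167366133436 [-0.36023812 -1.03735684 -2.60763491]
travel [-0.0001, -0.0021, 0.0168] twist [0.0019, 0.0004, 0.0006] |t|mm 8
```

View pics/w6.png

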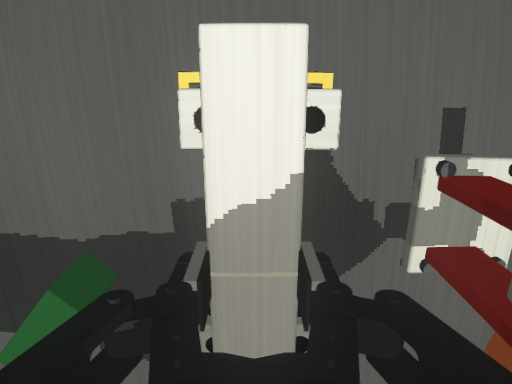

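The tube (x 205 to 305 px) is centred and square over the left block (180 to 340 px). Lowering and releasing.

Emit:
{"api": "servo_tool", "payload": {
  "travel": [
    [0,-0.002,0.006],
    [0,-0.002,0.011],
    [0,-0.002,0.015],
    [0,-0.002,0.0165],
    [0,-0.002,0.0165],
    [0,-0.002,0.0165],
    [0,-0.002,0.0165],
    [0,-0.002,0.0165],
    [0,-0.002,0.0165],
    [0,-0.002,0.0165]
  ],
  "twist": [
    [0.002,0,0],
    [0.002,0,0],
    [0.002,0,0],
    [0.002,0,0],
    [0.002,0,0],
    [0.002,0,0],
    [0.002,0,0],
    [0.002,0,0],
    [0.002,0,0],
    [0.002,0,0]
  ],
  "jaw": [1,1,1,1,1,1,0.45,0.3,0.2,0.1]
}}

```text
time: 19.4
tcp_pos: [0.5233, -0.0198, 0.0541]
ee_rot: [0.724, 0.69, -0.001, -0.0]
ft_force: [-0.2, 0.1, -0.1]
width: 0.0768
grip_force: 0.0
```

Emit:
{"api": "servo_tool", "payload": {
  "travel": [
    [0,0,0],
    [0,0,0],
    [0,0,0],
    [0,0,-0.04],
    [0,0,-0.1],
    [0,0,-0.16],
    [0,0,-0.2],
    [0,0,-0.2],
    [0,0,-0.2],
    [0,0,-0.2]
  ],
  "twist": [
    [0,0,0],
    [0,0,0],
    [0,0,0],
    [0,0,0],
    [0,0,0],
    [0,0,0],
    [0,0,0],
    [0,0,0],
    [0,0,0],
    [0,0,0]
  ],
  "jaw": [0.1,0.1,0.1,0.1,0.1,0.1,0.1,0.1,0.1,0.1]
}}

```text
time: 20.65
tcp_pos: [0.5228, -0.0198, 0.1533]
ee_rot: [0.724, 0.69, -0.001, -0.001]
ft_force: [-0.2, -0.1, -0.4]
width: 0.0767
grip_force: 0.0
```

```bash
python3 - <<'E'
from h import *
np.set_printoptions(precision=4,suppress=True)
s=r.get_state();print(s['tcp_pos'],s['width'],s['ft_force'])
for n in('top','scene','wrist'):
    c=cam(n);hsv=cv2.cvtColor(c['img'],cv2.COLOR_RGB2HSV)
    if n=='scene': cv2.imwrite('pics/s7.png',cv2.resize(c['img'][100:260,130:300,::-1],None,fx=3.5,fy=3.5,interpolation=cv2.INTER_CUBIC))
    for t in(110,150,190):
        try:print(n,t,rect(c,(hsv[...,1]<50)&(hsv[...,2]>t),.07,w2px(c,[.5235,-.02,.07])[0]))
        except Exception as e:print(e)
E
```

```text
[ 0.5228 -0.0198  0.1533] 0.07669492419376187 [-0.2257 -0.0691 -0.4104]
top 110 (array([ 0.6361, -0.0099]), array([1594.5, 1120.2]), 88.7692642211914)
top 150 (array([0.5214, 0.0447]), array([82.8, 79.9]), 32.05146026611328)
top 190 (array([0.5211, 0.0438]), array([82.1, 74.9]), 36.2283935546875)
scene 110 (array([ 0.5659, -0.0852]), array([135.6,  79.7]), -0.4508056640625)
scene 150 (array([0.5706, 0.0315]), array([133. ,  92.2]), -4.148796081542969)
scene 190 (array([0.5249, 0.0362]), array([83.8, 41.1]), 85.87602233886719)
wrist 110 (array([ 0.5263, -0.0198]), array([199.1,  68.3]), 87.06402587890625)
wrist 150 (array([ 0.5258, -0.0192]), array([198.3,  67.9]), 86.5989990234375)
wrist 190 (array([ 0.5487, -0.0792]), array([16.3,  9.7]), -3.0894699096679688)
```

View pics/s7.png

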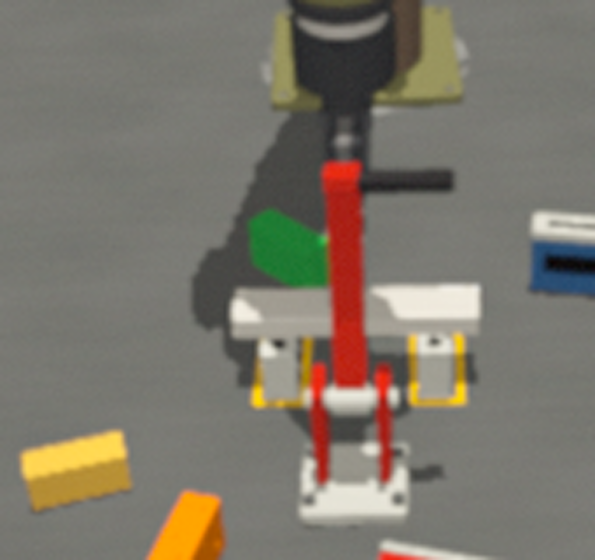

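The tube lies level across both blocks with the arm still up. The bar end at (452,180) in the crop gives about 1.32 rad. Now the clamp grip.

```bash
cat >> h.py <<'E'
th=np.radians(-2.8);X=np.array([np.cos(th),np.sin(th),0]);Y=np.array([-np.sin(th),np.cos(th),0]);O=np.array([.5250,-.0198,0])
def grip(a,y=.050): return O+X*(.13-.175*np.cos(a)+.02*np.sin(a))+Y*y+np.array([0,0,.085+.175*np.sin(a)+.02*np.cos(a)])
E
python3 - <<'E'
from h import *
g=grip(1.32);print(g)
b=go((.51,.03,.36),-2.8)
b=go(g+[0,0,.08],-2.8,b)
b=go(g+[0,0,-.019],-2.8,b)
E
```

```text
[0.6332596  0.02496499 0.25948865]
travel [0.0978, -0.0317, -0.4128] twist [-0.002, 0.0005, 0.0008] |t|mm 213
travel [0.002, 0.2467, 0.041] twist [0.0, 0.0, 0.0] |t|mm 125
travel [0.0, 0.0, 0.198] twist [0.0, 0.0, 0.0] |t|mm 99
```

Emit:
{"api": "servo_tool", "payload": {
  "travel": [
    [0,-0.032,-0.1],
    [0,-0.032,-0.2],
    [0.03,-0.032,-0.3],
    [0.098,-0.032,-0.413],
    [0.098,-0.032,-0.413],
    [0.098,0.03,-0.413],
    [0.1,0.1,-0.413],
    [0.1,0.17,-0.4],
    [0.1,0.215,-0.372],
    [0.1,0.215,-0.372]
  ],
  "twist": [
    [-0.002,0,0],
    [-0.002,0,0],
    [-0.002,0,0],
    [-0.002,0,0],
    [-0.002,0,0],
    [-0.002,0,0],
    [-0.002,0,0],
    [-0.002,0,0],
    [-0.002,0,0],
    [-0.002,0,0]
  ],
  "jaw": [0,0,0,0,0,0,0,0,0,0]
}}

```text
time: 22.05
tcp_pos: [0.633, 0.024, 0.3367]
ee_rot: [0.724, 0.689, -0.002, -0.001]
ft_force: [-1.0, -0.6, -0.4]
width: 0.0857
grip_force: 0.0
```

```bash
python3 - <<'E'
from h import *
np.set_printoptions(precision=4,suppress=True)
s=r.get_state();print(s['tcp_pos'],s['joints'],s['ft_force'])
c=cam('wrist');save(c,'w8.png')
for a in(1.28,1.32,1.36):print(w2px(c,[grip(a,.012),grip(a,.076)]))
go(grip(1.32)+[0,0,-.019],-2.8)
E
```

```text
[0.633  0.024  0.3367] [ 0.1547  0.6367 -0.5081  1.3758  0.3144  1.2137 -0.4302] [-0.9824 -0.6238 -0.4257]
[[245.749  252.6962]
 [244.9856 166.9827]]
[[255.2517 253.3971]
 [255.3114 167.332 ]]
[[264.8786 253.9175]
 [265.7804 167.5992]]
travel [0.0013, 0.0021, 0.195] twist [-0.0028, 0.0014, 0.0003] |t|mm 97
```

View pics/w8.png

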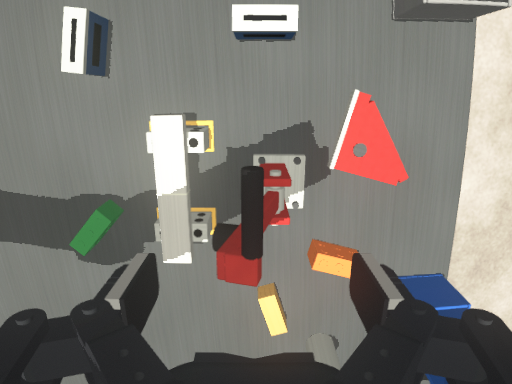

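The wrist view shows the black bar at columns 242 to 262, rows 167 to 258. This matches theta of about 1.31 and lies between the open fingers. Descending and pinching.

Emit:
{"api": "servo_tool", "payload": {
  "travel": [
    [0,-0.002,0.05],
    [0,-0.002,0.1],
    [0,-0.002,0.15],
    [0,-0.002,0.185],
    [0,-0.002,0.195],
    [0,-0.002,0.195],
    [0,-0.002,0.195],
    [0,-0.002,0.195],
    [0,-0.002,0.195],
    [0,-0.002,0.195]
  ],
  "twist": [
    [-0.003,0.001,0],
    [-0.003,0.001,0],
    [-0.003,0.001,0],
    [-0.003,0.001,0],
    [-0.003,0.001,0],
    [-0.003,0.001,0],
    [-0.003,0.001,0],
    [-0.003,0.001,0],
    [-0.003,0.001,0],
    [-0.003,0.001,0]
  ],
  "jaw": [0,0,0,0,0,0.5,0.7,1,1,1],
  "grip_force": 20
}}

```text
time: 23.35
tcp_pos: [0.6325, 0.0252, 0.2431]
ee_rot: [0.724, 0.69, 0.002, 0.002]
ft_force: [-0.7, -0.5, 3.2]
width: 0.0152
grip_force: 20.5
```

Emit:
{"api": "servo_tool", "payload": {
  "travel": [
    [0,0,0],
    [0,0,0],
    [0,0,0],
    [0,0,0],
    [0,0,0],
    [0,0,0],
    [0,0,0],
    [0,0,0],
    [0,0,0],
    [0,0,0]
  ],
  "twist": [
    [0,0,0],
    [0,0,0],
    [0,0,0],
    [0,0,0],
    [0,0,0],
    [0,0,0],
    [0,0,0],
    [0,0,0],
    [0,0,0],
    [0,0,0]
  ],
  "jaw": [1,1,1,1,1,1,1,1,1,1]
}}

```text
time: 24.6
tcp_pos: [0.6325, 0.0252, 0.2431]
ee_rot: [0.724, 0.69, 0.002, 0.001]
ft_force: [-2.5, 0.9, 5.6]
width: 0.0152
grip_force: 20.7
```

```bash
python3 - <<'E'
from h import *
from scipy.optimize import brentq
np.set_printoptions(precision=4,suppress=True)
s=r.get_state();p=s['tcp_pos'];print(p,s['width'],s['grip_force'],s['ft_force'])
a0=brentq(lambda a:(grip(a)-p)@X,1,1.5);print('theta0',a0)
R0=R.from_quat(s['ee_rot'])
for a in np.linspace(a0,.08,21)[1:]: print(round(a,3),(R0.inv().apply(grip(a)-grip(a0))/.5).round(3).tolist())
E
```

```text
[0.6325 0.0252 0.2431] 0.015168435456016913 20.675649046897888 [-2.4917  0.8952  5.5538]
theta0 1.3156586104154935
1.254 [0.0, -0.021, 0.004]
1.192 [0.0, -0.043, 0.009]
1.13 [0.0, -0.063, 0.015]
1.069 [0.0, -0.084, 0.022]
1.007 [0.0, -0.104, 0.031]
0.945 [0.0, -0.123, 0.041]
0.883 [0.0, -0.142, 0.052]
0.821 [0.0, -0.16, 0.065]
0.76 [0.0, -0.177, 0.078]
0.698 [0.0, -0.193, 0.092]
0.636 [0.0, -0.209, 0.108]
0.574 [0.0, -0.223, 0.124]
0.512 [0.0, -0.236, 0.141]
0.451 [0.0, -0.249, 0.159]
0.389 [0.0, -0.26, 0.178]
0.327 [0.0, -0.27, 0.197]
0.265 [0.0, -0.279, 0.217]
0.204 [0.0, -0.286, 0.238]
0.142 [0.0, -0.292, 0.258]
0.08 [0.0, -0.297, 0.28]
```

Emit:
{"api": "servo_tool", "payload": {
  "travel": [
    [0,-0.021,0.004],
    [0,-0.043,0.009],
    [0,-0.063,0.015],
    [0,-0.084,0.022],
    [0,-0.104,0.031],
    [0,-0.123,0.041],
    [0,-0.142,0.052],
    [0,-0.16,0.065],
    [0,-0.177,0.078],
    [0,-0.193,0.092]
  ],
  "twist": [
    [0,0,0],
    [0,0,0],
    [0,0,0],
    [0,0,0],
    [0,0,0],
    [0,0,0],
    [0,0,0],
    [0,0,0],
    [0,0,0],
    [0,0,0]
  ],
  "jaw": [1,1,1,1,1,1,1,1,1,1]
}}

```text
time: 25.85
tcp_pos: [0.5357, 0.0301, 0.1957]
ee_rot: [0.724, 0.69, 0.002, 0.001]
ft_force: [3.7, 1.9, 0.3]
width: 0.0152
grip_force: 20.2
```

Emit:
{"api": "servo_tool", "payload": {
  "travel": [
    [0,-0.016,0.016],
    [0,-0.03,0.032],
    [0,-0.043,0.049],
    [0,-0.056,0.067],
    [0,-0.067,0.086],
    [0,-0.077,0.105],
    [0,-0.086,0.125],
    [0,-0.093,0.146],
    [0,-0.093,0.146],
    [0,-0.093,0.146]
  ],
  "twist": [
    [0,0,0],
    [0,0,0],
    [0,0,0],
    [0,0,0],
    [0,0,0],
    [0,0,0],
    [0,0,0],
    [0,0,0],
    [0,0,0],
    [0,0,0]
  ],
  "jaw": [1,1,1,1,1,1,1,1,1,1]
}}

```text
time: 27.1
tcp_pos: [0.4897, 0.0321, 0.1221]
ee_rot: [0.724, 0.69, 0.001, 0.001]
ft_force: [4.3, 3.1, -4.4]
width: 0.0153
grip_force: 19.6
```

```bash
python3 - <<'E'
from h import *
np.set_printoptions(precision=4,suppress=True)
s=r.get_state();p=s['tcp_pos'];print(p,s['width'],s['grip_force'],s['ft_force'],(p-grip(.2)))
c=cam('scene');u,v=w2px(c,[grip(.2,.076),O+X*.13+[0,0,.085]]).round(),0;print(u)
for a in(.1,.2,.3):print(w2px(c,grip(a,.076)))
cv2.imwrite('pics/s9.png',cv2.resize(c['img'][120:260,150:300,::-1],None,fx=4,fy=4,interpolation=cv2.INTER_CUBIC))
E
```

```text
[0.4897 0.0321 0.1221] 0.015299009270938845 19.644542634487152 [ 4.2637  3.0748 -4.374 ] [-0.0002  0.0001 -0.0173]
[[258. 158.]
 [230. 213.]]
[[258.1379 162.3831]]
[[258.1899 158.4056]]
[[258.258  154.8311]]
```

View pics/s9.png

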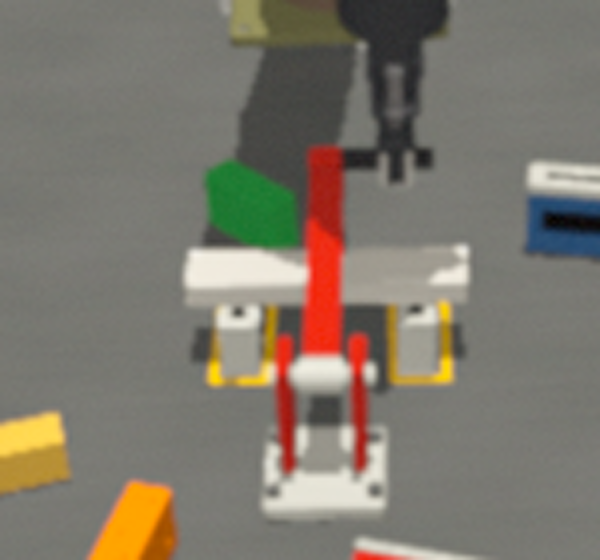

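The scene crop shows the bar end at (432,157), so theta is about 0.19, and tube and blocks are undisturbed. I'll lower the last 20 mm gently.

Emit:
{"api": "servo_tool", "payload": {
  "travel": [
    [0,-0.003,0.008],
    [0,-0.005,0.016],
    [0,-0.007,0.022],
    [0,-0.008,0.028],
    [0,-0.009,0.032],
    [0,-0.01,0.036],
    [0,-0.011,0.039],
    [0,-0.011,0.041],
    [0,-0.011,0.041],
    [0,-0.011,0.041]
  ],
  "twist": [
    [0,0,0],
    [0,0,0],
    [0,0,0],
    [0,0,0],
    [0,0,0],
    [0,0,0],
    [0,0,0],
    [0,0,0],
    [0,0,0],
    [0,0,0]
  ],
  "jaw": [1,1,1,1,1,1,1,1,1,1]
}}

```text
time: 28.4
tcp_pos: [0.4853, 0.0322, 0.104]
ee_rot: [0.724, 0.69, 0.002, 0.002]
ft_force: [0.8, 1.6, 19.6]
width: 0.0148
grip_force: 21.5
```

```bash
python3 - <<'E'
from h import *
np.set_printoptions(precision=4,suppress=True)
s=r.get_state();p=s['tcp_pos'];print(p,s['ft_force'],p-grip(.08))
E
```

```text
[0.4853 0.0322 0.104 ] [ 0.7833  1.5647 19.6482] [ 0.0006 -0.     -0.0149]
```

Contact: 20 N upward where expected. Ease off slightly, open and withdraw.

Emit:
{"api": "servo_tool", "payload": {
  "travel": [
    [0,0,-0.002],
    [0,0,-0.002],
    [0,0,-0.002],
    [0,0,-0.002],
    [0,0,-0.002],
    [0,0,-0.002],
    [0,0,-0.002],
    [0,0,-0.002],
    [0,0,-0.002],
    [0,0,-0.002]
  ],
  "twist": [
    [0,0,0],
    [0,0,0],
    [0,0,0],
    [0,0,0],
    [0,0,0],
    [0,0,0],
    [0,0,0],
    [0,0,0],
    [0,0,0],
    [0,0,0]
  ],
  "jaw": [1,1,0.6,0.4,0.2,0,0,0,0,0]
}}

```text
time: 29.65
tcp_pos: [0.4847, 0.0323, 0.1035]
ee_rot: [0.724, 0.69, 0.002, 0.001]
ft_force: [-1.1, -0.1, 0.0]
width: 0.0856
grip_force: 0.0
```

Emit:
{"api": "servo_tool", "payload": {
  "travel": [
    [0,0,-0.03],
    [0,0,-0.08],
    [0,0,-0.15],
    [0,0,-0.25],
    [0,0,-0.3],
    [0,0,-0.3],
    [0,0,-0.3],
    [0,0,-0.3],
    [0,0,-0.3],
    [0,0,-0.3]
  ],
  "twist": [
    [0,0,0],
    [0,0,0],
    [0,0,0],
    [0,0,0],
    [0,0,0],
    [0,0,0],
    [0,0,0],
    [0,0,0],
    [0,0,0],
    [0,0,0]
  ],
  "jaw": [0,0,0,0,0,0,0,0,0,0]
}}

```text
time: 30.9
tcp_pos: [0.4839, 0.0323, 0.253]
ee_rot: [0.724, 0.69, 0.001, 0.001]
ft_force: [-0.1, -0.2, -0.6]
width: 0.0854
grip_force: 0.0
```

```bash
python3 - <<'E'
from h import *
np.set_printoptions(precision=4,suppress=True)
c=cam('scene');w=cam('wrist')
for a in(.04,.08,.12):print(w2px(c,grip(a,.076)))
a=cv2.resize(c['img'][140:250,170:300,::-1],(450,381),interpolation=cv2.INTER_CUBIC);b=cv2.resize(w['img'][:,:,::-1],(340,255))
b=cv2.copyMakeBorder(b,0,126,0,0,cv2.BORDER_CONSTANT);cv2.imwrite('pics/f.png',np.hstack([a,b]))
E
```

```text
[[258.1145 164.945 ]]
[[258.1295 163.2231]]
[[258.147  161.5575]]
```

View pics/f.png

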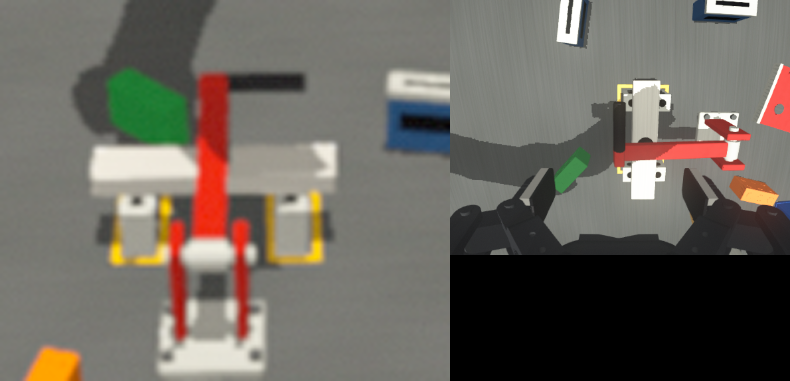

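The bar end at (303,83) in the left half corresponds to theta of about 0.07, so the arm is down on the tube. Tube and blocks are square on the outlines and the robot is clear.

```bash
python3 -c "
from h import *
print(hand_in())"
```

```text
the job is handed in; nothing more can be done
None
```

The job is handed in, with no verdict returned: the second silver block stands on the left outline, the tube lies level and square across the pair, the clamp pad rests on the tube, and the robot is clear, at about 31 s of the 72 s allowed.

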